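# Lock the spray boom with its linch pin

## Task

The spray-nozzle boom of the bench stand has been drawn back in its sloping socket. Push the boom up through the socket until its collar is fully home, take the linch pin (the one with the ring) out of the pin block, push it down through the hole in the tail of the boom until its shoulder sits on the bar, and flip its sprung ring over the tail so that it snaps shut against the pin's point. Leave the other pins, the spanner and the flange where they are.

Things in the scene. Friction and masses are not known exactly. Their poses are not given: they have to be found in the camera images.
- stand: Bench stand, fixed: steel foot plate 180 x 170 mm on four rubber feet (top 33 mm, corner nuts to 47 mm), grey post, and a square socket tube 37 mm outside, 63 mm long, sloping 30 degrees up along the stand's +x. Origin on the bench under the plate's centre, z up. With the boom home the tail hole's centre (on the bar's axis) is at x -20, y 0, z 205 mm here.
- boom (a joint): Slide of the boom in its socket, m, growing up the slope: 0 fully drawn back, 0.070 fully home (its 42 mm square collar against the socket's lower mouth). Starts at 0 to 0.03, the tail and its hole still inside the socket. About 12 N pushes it up; it stays where it is left, but 4 to 6 N pulls it back down.
- boom_hole (a point): Centre of the upper mouth of the 12 mm hole right through the boom's tail, a solid 25 mm square bar. Axes: x up the slope along the bar, y level across it, z out along the hole, square to the bar, so 30 degrees off vertical. The bar ends 16 mm beyond the hole's axis (+x). Boom home: the socket's upper mouth is 11 mm from the axis (-x) and its top stands 6 mm above the bar.
- boom_face (a point): Centre of the boom's flat lower end face, nearest the robot, where it is pushed: the end of an aluminium clamp block 44 mm wide, 40 mm high, 38 mm long. Axes as boom_hole; the face looks along -x, down the slope. A steel nozzle hangs plumb under the block to about 70 mm below this point; a brass valve with a black coil sticks out 90 mm on the +y side, behind the face.
- pin_block: Dark wooden block fixed to the bench, 56 x 200 x 50 mm high, origin at the centre of its underside, with three upright 13 mm through holes in a row along its y axis at -62, 0 and +62 mm. The linch pin, the clevis pin and the dowel pin stand in them, in any order.
- pin_head (a point): Linch pin, 85 g steel: centre of the upper part of its square head (14 x 14 x 20 mm), where to take it, 6.5 mm below the head's top. Axes: z along the pin from point to head, y along the ring's hinge, x to the side over which the ring closes. It starts upright in the block, x within 0.7 rad of world +x. In use x must point along boom_hole's x, out over the bar's end.
- pin_shoulder (a point): Centre of the underside of the linch pin's round shoulder (17 mm wide, 4 mm high), 17.5 mm below pin_head, same axes; on boom_hole's point when fully in. Below it the shank: 41 mm long, 10 mm thick, its last 9 mm tapering to a 5 mm point.
- ring (a joint): Angle of the linch pin's ring about its hinge, which lies 9 mm above the shoulder's underside along the pin's y; rad. 0: standing straight up, as it starts; grows as it swings over the pin's +x side; 2.99: shut, along the shank near its point. Sprung over centre at 1.4: below it springs up, above it snaps shut by itself. About 2 N at the ring's end starts it.
- ring_end (a point): Middle of the ring's wire (4 mm thick) at its end farthest from the hinge, 46 mm from the hinge line. The round loop is 52 mm wide outside; open, it stands above the head in the pin's y-z plane, so take the head with the fingers closing along the pin's x, the ring standing up between them. Press on the wire itself: a tip that slips inside the loop (44 mm) pulls it back up.
- clevis_head (a point): Bystander in the block: steel clevis pin with a flat round head 20 mm wide and 6 mm high; this point is the head's centre.
- dowel_top (a point): Bystander in the block: plain dark dowel pin, 11 mm thick, standing 22 mm out of the block; this point is its top.
- spanner: Bystander: steel spanner 170 mm long lying on the bench to the stand's left (+y).
- flange: Bystander: turned aluminium flange 52 mm across and 26 mm high on the bench to the left of the nozzle; origin under its centre.
Things that resemble listed ones, but are neither listed nor needed, are in the scene too. Leave any orange look-alike of the part that bears pin_head alone.

How it is judged:
On the way, in this order (a step that is already met when the one before it is completed fails the run):
1. the boom is pushed fully home, within 4 mm (value of joint boom above 0.066 m), for 0.2 s.
2. the linch pin is through the tail hole with its shoulder within 3 mm of the bar, the boom still home (value of joint boom above 0.066 m and distance between pin_shoulder and boom_hole below 0.004 m and z of pin_shoulder in the frame of boom_hole below 0.003 m and angle between the z axis of pin_head and the z axis of boom_hole, either way round below 0.15 rad), for 0.2 s.
At the end, for the whole second after the job is handed in: The boom is fully home (within 4 mm); the linch pin is through its tail hole, shoulder on the bar (within 3 mm, and within 4 mm of the hole's mouth); its ring is flipped over the bar's end and snapped shut below the bar (within 0.19 rad of shut); all at rest (all of step 2 and value of joint ring above 2.8 rad and z of ring_end in the frame of boom_hole below -0.027 m and velocity of joint ring below 0.2 rad/s and velocity of joint boom below 0.01 m/s); the robot touches nothing.
It fails at once if the clevis pin or the dowel pin moved more than 20 mm (distance of any of clevis_head, dowel_top from where it was at the start of the episode above 0.02 m).
It fails at once if the spanner or the flange moved more than 20 mm (distance of any of spanner, flange from where it was at the start of the episode above 0.02 m).
It also fails if it takes over 64 s, if anything falls off the work surface, if the arm or the gripper's body presses on something with over 40 N, if the wrist force passes 120 N, or if a joint passes its speed limit or range.

## Robot

A 7-joint arm with a two-finger parallel gripper is mounted at the origin on the work surface. World frame = base frame: x ahead of the robot, y to its left, z up, the work surface at z = 0. Lengths are in m, angles in rad, forces in N, time in s.
With the tool pointing down it reaches from about 0.425 to 0.875 m from the base axis. Payload 4.7 kg.
Tool frame: the origin (TCP) lies midway between the tips of the shut fingers; the grasp point (between the pads) lies 19 mm behind it; z points along the fingers, y is the direction in which the jaws open and shut (so a half turn about z gives the same grasp; the last joint's range is limited). The gripper opens to 87 mm and grips with 3 to 60 N. Pads are 19 mm wide; open, the fingers measure 117 mm over their backs; the gripper's body (75 mm by 190 mm) begins 51 mm behind the grasp point.
Start: joints at [-1.123, 0.321, -0.07, 1.45, 0.023, 1.371, -0.057], TCP at [0.273, 0.59, 0.223] pointing down, gripper open.
Joint ranges: [-2.86, 2.86], [-0.3, 2.09], [-1.38, 1.24], [0.06, 2.45], [-1.56, 4.7], [0.09, 2.05], [-2.69, 2.69]. Speed limits (rad/s): [2.57, 2.57, 3.14, 3.14, 3.14, 3.14, 3.14].

## Interface

Orientations are given as a rotation vector (axis times angle).
In Python, from bench import get_state, eyes, job gives the robot as it stands. The module is installed in compiled form; this text tells all that it offers.
- The arm moves only by the shell command python3 -m jog 'ROWS' [FORCE]. ROWS is JSON, a list that holds one entry, the list of rows, each a list of 5 numbers: the opening, from 0 (shut) to 1 (fully open), then the shift along the tool's x, y, z in units of 40 mm (1.0 is 40 mm), then the turn about the tool's z in units of 5 degrees (1.0 is 5 degrees). In form: [[[jaw, dx, dy, dz, turn], ...]]. A call has 1 to 10 rows; each row shifts and turns the commanded pose from where the row before left it, along the tool's axes as they then stand; what a row does not reach is not made up. A row lasts 1/8 s, in which the tool goes at most 62.5 mm and 10.7 degrees, less where a joint would pass 70% of its speed; a pose out of reach is approached as far as the arm can. A call is refused whole if a number of a shift passes 1 or a number of a turn 1, either way. A call with a gripper value outside its range is refused whole. The fingers move at their own pace and stop on an object; FORCE is the grip in N (left out, the last holds). Time passes only in rows, so rows that do not move let the fingers close. It gives the time, the measured TCP pose, the force and the opening at its end, in the units of the state.
- get_state(): the state, without advancing time (a new reading comes with each control period).
- eyes.get_image(name): name is "scene" or "side" or "wrist"; returns (picture, depth): 480x640x3 uint8, red, green, blue; 480x640 float32, m along the optical axis (not along the pixel's ray), 0 where there is no reading.
- eyes.camera_params(name): a dict with "camera_matrix" (3x3 intrinsics, pixels), "pose" (4x4, takes a point from camera to world coordinates); the wrist camera has in their place "mount" (4x4, takes a point from camera to tool coordinates, whose origin is the TCP and whose axes are the flange's). Camera axes: x right, y down, z forward; pixel columns grow to the right and rows downward; lengths in m; the calibration is good to about 2 mm. A picture is of the moment at which its call begins: read the wrist's pose just before it. camera_params takes no time and is no camera call.
- job.close_job(): hands the job in, once; it reports no verdict.
The state is a dict: "time": time; "joint_positions": joint angles; "qd": joint speeds; "joint_torque": joint torques, N m; "position": TCP position; "tool_rot": TCP orientation; "ft_force": force on the tool from outside, world axes, zero at the start; "torque": the same for the moment, N m; "grip_width": opening from 0.0 (shut) to 1.0 (fully open).
Only numpy, scipy, OpenCV 4.12 (cv2) and the standard library are available. Lean on these libraries where they do the work, as an engineer would, in place of code of your own. Each camera call takes 0.05 s, during which the arm holds its last target. There are 200 camera calls.

## Working session

There is one attempt and no reset: what is moved stays moved. The work goes in short steps, Python scripts to look and compute and a shell command to move; the robot and the scene stay as the last step left them, time stands still between calls to the robot, and variables do not carry over. Pictures are saved under pics/ and viewed, about 8 in all and at most 12, crops included, and the job is handed in when it is done.

```bash
mkdir -p pics; cat > h.py <<'E'
import numpy as np, cv2
from bench import get_state, eyes, job
from scipy.spatial.transform import Rotation as R
def snap(n,f=None):
    s=get_state(); im,d=eyes.get_image(n); p=eyes.camera_params(n)
    K=np.array(p["camera_matrix"])
    if "pose" in p: T=np.array(p["pose"])
    else:
        T=np.eye(4);T[:3,:3]=R.from_rotvec(s["tool_rot"]).as_matrix();T[:3,3]=s["position"];T=T@np.array(p["mount"])
    if f: cv2.imwrite("pics/"+f,im[:,:,::-1]); np.savez("pics/"+f[:-4],im=im,d=d,K=K,T=T)
    return im,d,K,T
def pts(d,K,T):
    v,u=np.mgrid[:480,:640]
    P=np.stack([(u-K[0,2])/K[0,0]*d,(v-K[1,2])/K[1,1]*d,d],-1)
    return P@T[:3,:3].T+T[:3,3]
def ray(u,v,K,T):
    r=T[:3,:3]@np.array([(u-K[0,2])/K[0,0],(v-K[1,2])/K[1,1],1]);return T[:3,3],r
def onz(u,v,z,K,T):
    o,r=ray(u,v,K,T);return o+r*(z-o[2])/r[2]
def proj(P,K,T):
    c=T[:3,:3].T@(np.asarray(P)-T[:3,3]);return (K@(c/c[2]))[:2]
def load(f):
    z=np.load("pics/"+f);return z["im"],z["d"],z["K"],z["T"]
E
python3 - <<'E'
from h import *
s=get_state();print(s); print(R.from_rotvec(s["tool_rot"]).as_matrix().round(3))
for n in("scene","side","wrist"):
    im,d,K,T=snap(n,n+"0.png");print(n,T.round(3).tolist(),K[0,0], (d>0).mean())
print(eyes.camera_params("wrist")["mount"])
E
```

```text
{'time': 0.0, 'joint_positions': array([-1.12292466,  0.32181003, -0.07006034,  1.45165897,  0.02261769,
        1.37078279, -0.05686804]), 'qd': array([-1.37052140e-03,  7.16493196e-04,  7.25260037e-04, -1.20241002e-03,
       -1.54127199e-03,  1.51049857e-04,  1.99514873e-07]), 'joint_torque': array([-1.96337569e-04, -4.91286671e+01, -4.03991975e-01, -3.12527812e+01,
       -6.38793991e-02,  4.34839132e-02,  1.43017464e-04]), 'position': array([0.27302979, 0.5892807 , 0.22147779]), 'tool_rot': array([-6.75911183e-01, -3.06772916e+00,  2.90769149e-03]), 'ft_force': array([0.5705199 , 0.72197994, 0.19424629]), 'torque': array([ 0.00593025, -0.03774522, -0.05413091]), 'grip_width': 1.0010708748130837}
[[-0.907  0.42  -0.001]
 [ 0.42   0.907 -0.002]
 [-0.    -0.002 -1.   ]]
scene [[0.887, 0.349, -0.303, 0.833], [0.462, -0.678, 0.571, -0.534], [-0.006, -0.647, -0.763, 0.843], [0.0, 0.0, 0.0, 1.0]] 524.2242950629375 0.9959309895833334
side [[0.899, -0.262, 0.351, 0.271], [-0.438, -0.547, 0.713, -0.567], [0.005, -0.795, -0.607, 0.579], [0.0, 0.0, 0.0, 1.0]] 445.5455049343074 0.995947265625
wrist [[0.421, 0.875, 0.238, 0.207], [0.907, -0.406, -0.113, 0.621], [-0.002, 0.264, -0.965, 0.383], [0.0, 0.0, 0.0, 1.0]] 339.84199708085083 0.9919596354166667
[[-7.50291470e-04 -9.64622616e-01 -2.63633544e-01  7.27903445e-02]
 [ 9.99999636e-01 -6.16339545e-04 -5.90805442e-04  6.25013482e-04]
 [ 4.07416512e-04 -2.63633891e-01  9.64622727e-01 -1.61287978e-01]
 [ 0.00000000e+00  0.00000000e+00  0.00000000e+00  1.00000000e+00]]
```

View pics/scene0.png

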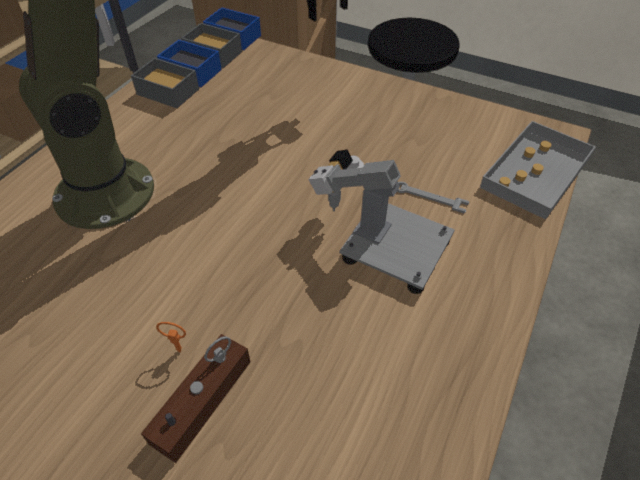

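View pics/side0.png

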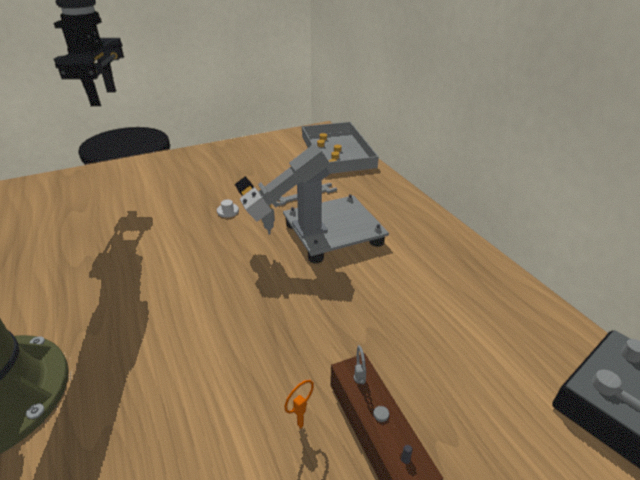

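The scene view shows the stand at about (390,220). The linch pin is at (219,349) and the clevis pin at (196,387). The dowel is at (169,420) and the orange decoy at (173,335). The side view agrees, with the linch pin at (361,370). Next I'll measure from the depth clouds.

```bash
cat > m.py <<'E'
from h import *
A=[]
for f in("scene0.npz","side0.npz"):
    im,d,K,T=load(f);P=pts(d,K,T);ok=(d>0)
    c=im.reshape(-1,3).astype(int);P=P.reshape(-1,3);ok=ok.ravel()
    near=ok&(P[:,0]>0)&(P[:,0]<1.3)&(abs(P[:,1])<.9)&(P[:,2]<.4)
    print(f,"bench z",np.median(P[near&(abs(P[:,2])<.01),2]))
    grey=(c.max(1)-c.min(1)<25)
    # seed by pixel location
    su,sv=(390,220) if 'scene' in f else (315,210)
    v,u=np.divmod(np.arange(480*640),640)
    st=near&grey&(abs(u-su)<90)&(abs(v-sv)<90)
    pl=st&(abs(P[:,2]-.033)<.004)
    r=cv2.minAreaRect((P[pl,:2]*1000).astype(np.float32));print(" plate",pl.sum(),r)
    bo=st&(P[:,2]>.15);Q=P[bo];print(" boom pts",bo.sum(),Q.min(0).round(3),Q.max(0).round(3))
    red=near&(P[:,2]>.044)&(P[:,2]<.055)&(c[:,0]-c[:,2]>15)&(c[:,0]<130)
    r=cv2.minAreaRect((P[red,:2]*1000).astype(np.float32));print(" block",red.sum(),r,np.median(P[red,2]))
    pins=near&(P[:,2]>.056)&(P[:,2]<.14)&(abs(u-(205 if 'scene' in f else 385))<70)&(v>320)
    lab=cv2.connectedComponents(pins.reshape(480,640).astype(np.uint8))[1].ravel()
    for l in range(1,lab.max()+1):
        m=lab==l
        if m.sum()>15:print("  comp",m.sum(),"uv",u[m].mean().round(),v[m].mean().round(),P[m].mean(0).round(4),"min",P[m].min(0).round(3),"max",P[m].max(0).round(3),c[m].mean(0).round())
E
python3 m.py
python3 - <<'E'
from h import *
a=load("scene0.npz")[0][130:310,270:480];b=load("side0.npz")[0][140:280,200:400]
c=load("scene0.npz")[0][310:460,130:260]
o=[cv2.resize(x,(400,300),interpolation=cv2.INTER_CUBIC) for x in(a,b,c,load("wrist0.npz")[0])]
cv2.imwrite("pics/crop.png",np.vstack([np.hstack(o[:2]),np.hstack(o[2:])])[:,:,::-1])
E
```

```text
scene0.npz bench z -0.0009069100810413788
 plate 4657 ((608.10302734375, 191.57550048828125), (258.1968078613281, 280.59820556640625), 87.33158111572266)
 boom pts 1524 [0.501 0.128 0.15 ] [0.638 0.174 0.217]
 block 3910 ((262.602783203125, -139.23724365234375), (515.9295043945312, 558.9010620117188), 3.043670177459717) 0.04901307030817026
  comp 115 uv 170.0 327.0 [ 0.4018 -0.2466  0.0819] min [ 0.378 -0.256  0.057] max [ 0.425 -0.237  0.098] [132.  83.  50.]
  comp 77 uv 172.0 334.0 [ 0.4018 -0.2477  0.0625] min [ 0.393 -0.254  0.056] max [ 0.409 -0.239  0.066] [148.  85.  47.]
  comp 274 uv 218.0 350.0 [ 0.4955 -0.2442  0.0788] min [ 0.484 -0.267  0.056] max [ 0.505 -0.219  0.108] [88. 86. 84.]
  comp 68 uv 169.0 418.0 [ 0.4893 -0.3674  0.0673] min [ 0.483 -0.372  0.057] max [ 0.493 -0.362  0.074] [53. 50. 52.]
side0.npz bench z -0.0007641289023567199
 plate 3145 ((764.5513916015625, 349.5473937988281), (690.673095703125, 231.6954803466797), 61.562744140625)
 boom pts 1443 [0.498 0.128 0.15 ] [0.636 0.175 0.215]
 block 5428 ((447.92901611328125, -141.085693359375), (741.0151977539062, 620.9010009765625), 15.854684829711914) 0.0490276786729511
  comp 283 uv 360.0 367.0 [ 0.4908 -0.2459  0.0802] min [ 0.483 -0.267  0.056] max [ 0.503 -0.221  0.107] [95. 95. 94.]
  comp 114 uv 407.0 452.0 [ 0.4849 -0.3683  0.067 ] min [ 0.481 -0.372  0.056] max [ 0.492 -0.362  0.073] [57. 55. 58.]
```

View pics/crop.png

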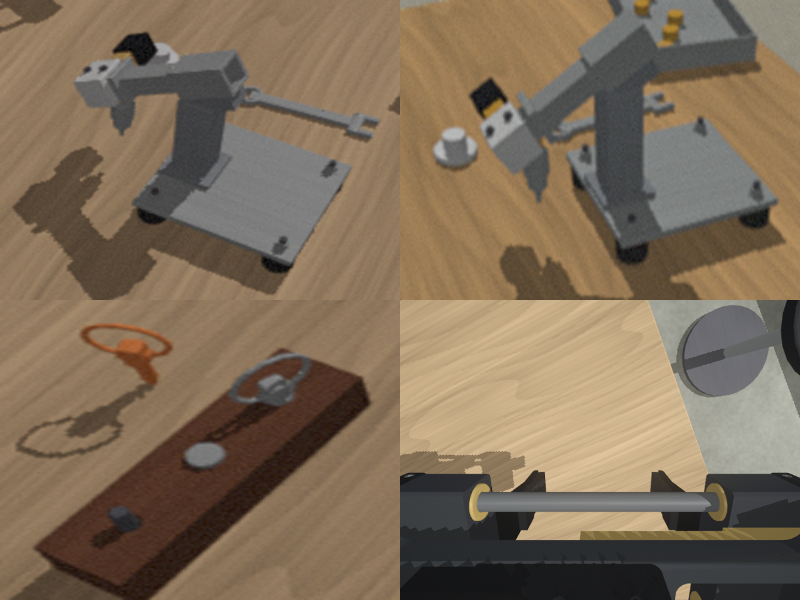

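The crops show the boom face to the left with the plate to its right, and the silver linch pin in the block's +y hole with its ring up. Now I'll fit the plate, boom and ring more tightly.

```bash
cat > m2.py <<'E'
from h import *
for f in("scene0.npz","side0.npz"):
    im,d,K,T=load(f);P=pts(d,K,T);c=im.astype(int);Z=P[...,2]+.0008
    grey=(c.max(2)-c.min(2)<25)
    def big(m,seed=None):
        n,l,s,_=cv2.connectedComponentsWithStats(m.astype(np.uint8));return l==1+np.argmax(s[1:,4])
    near=(d>0)&(P[...,0]>.45)&(P[...,0]<.9)&(P[...,1]>0)&(P[...,1]<.35)
    pl=big(near&(abs(Z-.033)<.004)&grey)
    pl=cv2.erode(pl.astype(np.uint8),np.ones((2,2)))>0
    r=cv2.minAreaRect((P[pl][:,:2]*1000).astype(np.float32));print(f,"plate",pl.sum(),r)
    # block
    nb=(d>0)&(abs(P[...,0]-.49)<.12)&(P[...,1]<-.1)&(P[...,1]>-.5)
    bl=big(nb&(abs(Z-.05)<.004))
    r=cv2.minAreaRect((P[bl][:,:2]*1000).astype(np.float32));print(" block",bl.sum(),r)
    # boom socket top surface: normal tilt 30deg ; boom highest points
    up=near&(Z>.06)&(d>0)
    Q=P[up];print(" up",Q.min(0).round(3),Q.max(0).round(3))
    for a,b in((.11,.15),(.15,.17),(.17,.19),(.19,.21),(.21,.26)):
        q=Q[(Q[:,2]>a)&(Q[:,2]<b)]
        if len(q):print("  ",a,len(q),q.min(0).round(3),q.max(0).round(3))
    rg=nb&(Z>.08)&(P[...,0]>.45)&(P[...,1]>-.3)
    q=P[rg][:,:2];m=q.mean(0);u,s,v=np.linalg.svd(q-m);print(" ring dir",v[0],m,s, "z", P[rg][:,2].max())
    cl=nb&(abs(P[...,1]+.306)<.016)&(abs(P[...,0]-.49)<.016)
    print(" clevis z",np.percentile(P[cl][:,2],[50,95,100]), P[cl&(Z>.0535)].mean(0))
E
python3 m2.py
```

```text
scene0.npz plate 4270 ((657.9435424804688, 146.2843780517578), (171.27406311035156, 176.8081817626953), 87.33158111572266)
 block 3623 ((490.5218505859375, -304.6751403808594), (200.6147003173828, 59.03367233276367), 86.85069274902344)
 up [0.459 0.122 0.059] [0.639 0.241 0.217]
   0.11 1432 [0.459 0.128 0.11 ] [0.619 0.241 0.15 ]
   0.15 556 [0.501 0.128 0.15 ] [0.639 0.174 0.17 ]
   0.17 467 [0.552 0.128 0.17 ] [0.636 0.171 0.19 ]
   0.19 434 [0.574 0.129 0.19 ] [0.632 0.169 0.21 ]
   0.21 76 [0.608 0.13  0.21 ] [0.621 0.168 0.217]
 ring dir [-0.33986768 -0.94047326] [ 0.49428892 -0.24508503] [0.15691138 0.01219505] z 0.1075087111116444
 clevis z [0.0499463  0.05630742 0.05822589] [ 0.49114569 -0.3050896   0.05530244]
side0.npz plate 2553 ((653.2950439453125, 144.59774780273438), (168.56961059570312, 177.6250762939453), 87.28129577636719)
 block 5168 ((489.9306335449219, -304.5587158203125), (200.6724395751953, 57.32741165161133), 86.8151626586914)
 up [0.458 0.122 0.059] [0.636 0.242 0.215]
   0.11 1523 [0.458 0.127 0.11 ] [0.617 0.242 0.15 ]
   0.15 590 [0.498 0.13  0.15 ] [0.636 0.175 0.17 ]
   0.17 431 [0.549 0.129 0.17 ] [0.632 0.169 0.19 ]
   0.19 381 [0.572 0.129 0.19 ] [0.629 0.169 0.21 ]
   0.21 55 [0.605 0.128 0.21 ] [0.618 0.168 0.215]
 ring dir [-0.32732162 -0.94491299] [ 0.49070871 -0.24939639] [0.16266396 0.01218142] z 0.10729543324872326
 clevis z [0.04976971 0.05570778 0.05715025] [ 0.48958383 -0.30550358  0.05487557]
```

```bash
python3 - <<'E'
from h import *
yaw=np.radians(-2.7);C=np.array([.6555,.1465])
ex=np.array([np.cos(yaw),np.sin(yaw)]);ey=np.array([-ex[1],ex[0]])
for f in("scene0.npz","side0.npz"):
    im,d,K,T=load(f);P=pts(d,K,T).reshape(-1,3);P=P[(d>0).ravel()]
    q=P[:,:2]-C;x=q@ex*1000;y=q@ey*1000;z=P[:,2]*1000
    m=(abs(x)<260)&(abs(y)<130)&(z>60);x,y,z=x[m],y[m],z[m]
    print(f)
    for a in range(-205,-10,10):
        k=(x>=a)&(x<a+10)
        if k.sum()<3: continue
        kk=k&(abs(y)<20);ko=k&(y>25)
        print(a,"zmax %.0f zmin %.0f y[%.0f %.0f]"%(z[kk].max() if kk.any() else 0,z[kk].min() if kk.any() else 0,y[k].min(),y[k].max()), "valve z %.0f"%(z[ko].max() if ko.any() else 0))
    k=(abs(y)<20)&(x<-180);i=np.argsort(x[k])[:6];print(np.c_[x[k],y[k],z[k]][i].round(1))
E
```

```text
scene0.npz
-205 zmax 125 zmin 121 y[-19 21] valve z 0
-195 zmax 136 zmin 104 y[-23 84] valve z 127
-185 zmax 141 zmin 95 y[-23 86] valve z 133
-175 zmax 146 zmin 94 y[-23 86] valve z 138
-165 zmax 151 zmin 74 y[-22 87] valve z 137
-155 zmax 155 zmin 60 y[-22 87] valve z 125
-145 zmax 153 zmin 60 y[-22 14] valve z 0
-135 zmax 159 zmin 77 y[-22 14] valve z 0
-125 zmax 164 zmin 130 y[-13 14] valve z 0
-115 zmax 170 zmin 137 y[-14 15] valve z 0
-105 zmax 177 zmin 144 y[-14 14] valve z 0
-95 zmax 188 zmin 147 y[-19 18] valve z 0
-85 zmax 195 zmin 62 y[-20 20] valve z 0
-75 zmax 200 zmin 60 y[-21 18] valve z 0
-65 zmax 206 zmin 69 y[-26 20] valve z 0
-55 zmax 211 zmin 61 y[-27 19] valve z 0
-45 zmax 217 zmin 61 y[-22 21] valve z 0
-35 zmax 211 zmin 152 y[-19 21] valve z 0
-25 zmax 193 zmin 158 y[-19 20] valve z 0
[[-196.3   -2.7  124.5]
 [-196.2  -18.7  121.1]
 [-196.     0.7  124.6]
 [-195.7  -15.5  124.2]
 [-194.7   14.6  125.1]
 [-194.6   -1.4  132.3]]
side0.npz
-205 zmax 130 zmin 121 y[-20 23] valve z 0
-195 zmax 134 zmin 104 y[-23 87] valve z 126
-185 zmax 142 zmin 95 y[-23 87] valve z 133
-175 zmax 145 zmin 95 y[-24 86] valve z 138
-165 zmax 152 zmin 60 y[-23 85] valve z 135
-155 zmax 153 zmin 61 y[-24 83] valve z 118
-145 zmax 154 zmin 62 y[-23 13] valve z 0
-135 zmax 158 zmin 117 y[-21 14] valve z 0
-125 zmax 166 zmin 131 y[-15 14] valve z 0
-115 zmax 172 zmin 135 y[-13 13] valve z 0
-105 zmax 176 zmin 143 y[-13 14] valve z 0
-95 zmax 189 zmin 148 y[-20 19] valve z 0
-85 zmax 196 zmin 60 y[-22 22] valve z 0
-75 zmax 202 zmin 60 y[-22 19] valve z 0
-65 zmax 207 zmin 62 y[-27 18] valve z 0
-55 zmax 214 zmin 61 y[-22 20] valve z 0
-45 zmax 215 zmin 60 y[-22 20] valve z 0
-35 zmax 204 zmin 151 y[-19 -11] valve z 0
-25 zmax 185 zmin 159 y[-16 -10] valve z 0
[[-197.5    7.6  125. ]
 [-197.2   16.7  124.3]
 [-197.1  -12.5  125.2]
 [-196.9   -4.3  124.8]
 [-196.9  -18.   123.8]
 [-196.6    3.9  124.6]]
```

Everything agrees with the sizes given: the stand's yaw is about -2.7° and the socket top is at z 0.216. I'll shut the jaw and go in front of the boom face.

```bash
python3 -m jog '[[[0,-0.64,-0.95,0,-0.44],[0,-0.64,-0.95,0,-0.44],[0,-0.64,-0.95,0,-0.44],[0,-0.64,-0.95,0,-0.44],[0,-0.64,-0.95,0,-0.44],[0,-0.64,-0.95,0,-0.44],[0,-0.64,-0.95,0,-0.44],[0,-0.64,-0.95,0,-0.44],[0,-0.64,-0.95,0,-0.44],[0,-0.64,-0.95,0,-0.46]]]' 30
cat > w.py <<'E'
from h import *
import sys
s=get_state();M=R.from_rotvec(s["tool_rot"]).as_matrix()
print("t",s["time"],"p",s["position"].round(4),"yaw_y",np.degrees(np.arctan2(M[1,1],M[0,1])).round(2),"tilt",M[:,2].round(3),"F",s["ft_force"].round(1),"w",round(s["grip_width"],3))
if len(sys.argv)>3:
    g=np.array(sys.argv[1:4],float);print("shift units",(M.T@(g-s["position"])/.04).round(3))
E
python3 w.py .430 .157 .200
```

```text
time: 1.4
position: [0.4219, 0.1578, 0.2226]
tool_rot: [0.073, 3.14, 0.001]
ft_force: [1.1, 0.1, 0.4]
grip_width: 0.016
t 1.4 p [0.4219 0.1578 0.2226] yaw_y 87.33 tilt [ 0.  0. -1.] F [1.1 0.1 0.4] w 0.016
shift units [-0.203 -0.011  0.564]
```

```bash
python3 -m jog '[[[0,0,0,0.66,0],[0,0,0,0.7,0],[0,0,0,0.7,0],[0,0,0,0.6,0],[0,0,0,0,0]]]'; python3 -m jog '[[[0,-0.25,0,0,0],[0,-0.25,0,0,0],[0,-0.2,0,-0.115,0],[0,-0.2,0,-0.115,0],[0,-0.2,0,-0.115,0]]]'
```

```text
time: 2.02
position: [0.42, 0.1584, 0.1145]
tool_rot: [-0.076, -3.137, 0.003]
ft_force: [-0.1, 0.7, 0.2]
grip_width: 0.006
time: 2.65
position: [0.4597, 0.1573, 0.1273]
tool_rot: [-0.073, -3.127, 0.004]
ft_force: [-10.5, 1.5, -6.5]
grip_width: 0.006
```

```bash
python3 -m jog '[[[0,-0.2,0,-0.115,0],[0,-0.2,0,-0.115,0],[0,-0.2,0,-0.115,0],[0,-0.2,0,-0.115,0]]]';python3 -m jog '[[[0,-0.12,0,-0.07,0],[0,-0.12,0,-0.07,0]]]'; python3 -m jog '[[[0,-0.1,0,-0.06,0],[0,-0.1,0,-0.06,0]]]'
```

```text
time: 3.15
position: [0.4916, 0.1559, 0.1456]
tool_rot: [-0.073, -3.126, 0.004]
ft_force: [-11.2, 1.4, -4.3]
grip_width: 0.002
time: 3.4
position: [0.5013, 0.1555, 0.1512]
tool_rot: [-0.073, -3.127, 0.003]
ft_force: [-11.6, 0.6, -4.6]
grip_width: 0.004
time: 3.65
position: [0.5057, 0.1552, 0.154]
tool_rot: [-0.072, -3.119, 0.005]
ft_force: [-18.4, 2.9, -12.0]
grip_width: 0.01
```

```bash
python3 -m jog '[[[0,-0.1,0,-0.06,0],[0,-0.05,0,-0.03,0]]]';python3 -m jog '[[[0,-0.05,0,-0.03,0],[0,0,0,0,0],[0,0,0,0,0]]]'; python3 - <<'E'
from h import *
a=snap("scene","s1.png")[0];b=snap("side","d1.png")[0]
o=[cv2.resize(x,(400,300),interpolation=cv2.INTER_CUBIC) for x in(a[100:280,270:480],b[110:260,220:400])]
cv2.imwrite("pics/c1.png",np.hstack(o)[:,:,::-1])
E
```

```text
time: 3.9
position: [0.5059, 0.1552, 0.1542]
tool_rot: [-0.07, -3.106, 0.009]
ft_force: [-27.0, 3.2, -15.6]
grip_width: 0.01
time: 4.28
position: [0.506, 0.1552, 0.1542]
tool_rot: [-0.069, -3.102, 0.01]
ft_force: [-26.7, 3.4, -15.9]
grip_width: 0.008
```

View pics/c1.png

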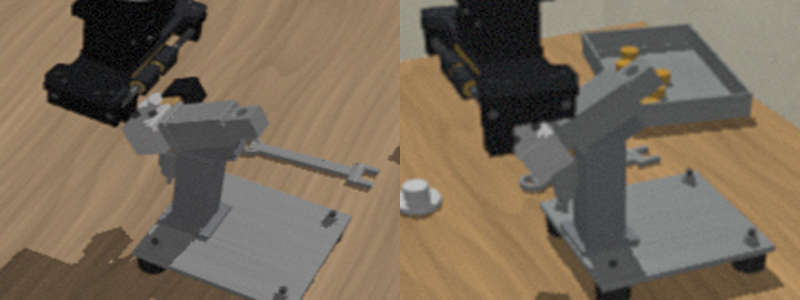

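The boom is home: the force stalled at 31 N, and the tail hole is now visible at the bar end. I'll back off and look at the hole from above.

```bash
python3 -m jog '[[[0,0.6,0,0,0],[0,0.8,0,0,0],[0,0,0,-1,0],[0,0,0,-1,0],[0,0,0,-1,0],[0,0,0,-1,0],[0,-1,0,-0.2,0],[0,-1,0,0,0],[0,-1,0,0,0],[0,-0.8,0,0,0]]]' ; python3 -m jog '[[[0.8,0,0,0,0],[0.8,0,0,0,0],[0.8,0,0,0,0]]]'; python3 - <<'E'
from h import *
im,d,K,T=snap("wrist","w1.png");P=pts(d,K,T)
c=proj([.631,.147,.216],K,T);print(c)
snap("scene","s2.png");snap("side","d2.png")
E
```

```text
time: 5.62
position: [0.6209, 0.1496, 0.332]
tool_rot: [0.075, 3.14, -0.0]
ft_force: [0.3, -0.5, 1.2]
grip_width: 0.003
time: 6.0
position: [0.6184, 0.1501, 0.3323]
tool_rot: [0.074, 3.14, 0.001]
ft_force: [-0.6, 0.3, -0.2]
grip_width: 0.26
[312.90519184 250.83492296]
```

View pics/w1.png

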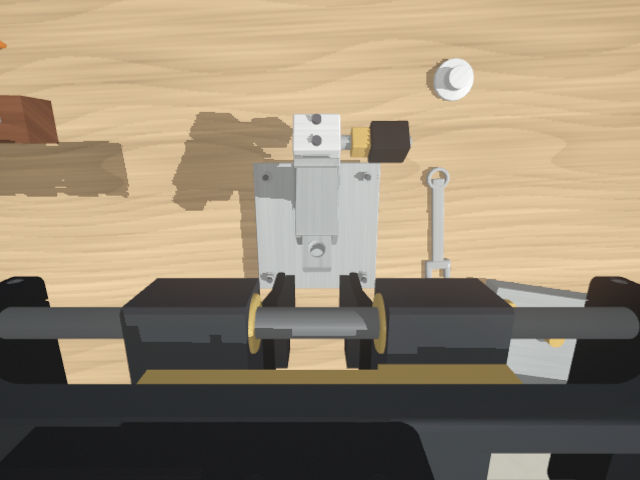

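The wrist view shows the boom home, its collar against the socket mouth at about (316,160). The tail hole is at (317,249) against a prediction of (313,251).

```bash
python3 - <<'E'
from h import *
im,d,K,T=load("w1.npz");g=im.mean(2).astype(int)
print(g[236:264,304:332:2]); P=pts(d,K,T)
for u,v in((317,249),(317.5,249)):print(onz(u,v,.2158,K,T).round(4))
# bar edges at hole row and bar-end row; depth samples
for r in(244,258,262):
    print(r,[(u,P[r,u].round(3).tolist()) for u in(301,304,310,325,329,332)])
for v in (262,266,268,270,272,275): print(v,P[v,317].round(3))
for f in("s2.npz","d2.npz"):
    i2,d2,K2,T2=load(f);uv=proj([.63,.1475,.2158],K2,T2);print(f,uv);u,v=uv.round().astype(int)
    cv2.imwrite("pics/"+f[:2]+"h.png",cv2.resize(i2[v-20:v+20,u-25:u+25],(400,320),interpolation=cv2.INTER_NEAREST)[:,:,::-1])
a=cv2.imread("pics/s2h.png");b=cv2.imread("pics/d2h.png");cv2.imwrite("pics/hh.png",np.hstack([a,b]))
E
```

```text
[[184 182 186 189 188 188 190 187 180 184 190 189 187 192]
 [184 182 186 189 188 189 190 187 181 184 190 189 187 192]
 [183 182 186 189 188 188 190 187 180 184 190 189 187 192]
 [183 182 186 189 187 188 191 187 180 184 190 189 187 191]
 [183 182 186 183 190 191 194 188 180 184 190 189 187 191]
 [183 182 186 164 198 202 197 189 177 183 190 188 187 191]
 [183 182 180 192 207 200 187 180 170 174 190 188 187 191]
 [182 182 162 205 208 182 163 148 152 158 187 188 187 191]
 [182 182 187 210 196 170 136 126 126 147 180 188 187 191]
 [182 182 193 208 180 126 127 126 125 131 162 188 187 190]
 [182 182 198 199 147 127 127 127 125 125 142 188 187 191]
 [182 182 198 191 144 126 127 126 126 126 135 185 187 190]
 [182 182 198 183 125 134 151 144 127 124 133 183 187 190]
 [182 182 195 148 133 168 197 188 147 125 131 185 187 190]
 [182 182 191 149 165 195 197 197 187 130 131 186 187 190]
 [182 182 188 153 191 195 197 197 195 150 135 188 187 189]
 [182 182 187 172 195 195 197 197 195 170 151 188 187 189]
 [182 182 186 185 194 196 197 197 195 156 172 188 186 190]
 [182 182 186 184 186 195 196 197 187 
[... 659 characters left out ...]
]), (310, [0.626, 0.145, 0.212]), (325, [0.626, 0.158, 0.213]), (329, [0.626, 0.161, 0.214]), (332, [0.635, 0.165, 0.185])]
258 [(301, [0.697, 0.125, 0.033]), (304, [0.636, 0.139, 0.219]), (310, [0.636, 0.144, 0.219]), (325, [0.637, 0.157, 0.218]), (329, [0.638, 0.16, 0.218]), (332, [0.7, 0.169, 0.03])]
262 [(301, [0.704, 0.124, 0.031]), (304, [0.639, 0.139, 0.221]), (310, [0.639, 0.144, 0.221]), (325, [0.64, 0.157, 0.22]), (329, [0.641, 0.16, 0.219]), (332, [0.546, 0.154, 0.494])]
262 [0.639 0.15  0.221]
266 [0.643 0.15  0.222]
268 [0.646 0.15  0.218]
270 [0.651 0.15  0.211]
272 [0.72  0.147 0.032]
275 [0.724 0.146 0.032]
s2.npz [395.0396044  167.71469999]
d2.npz [324.45154224 145.23401998]
```

View pics/hh.png

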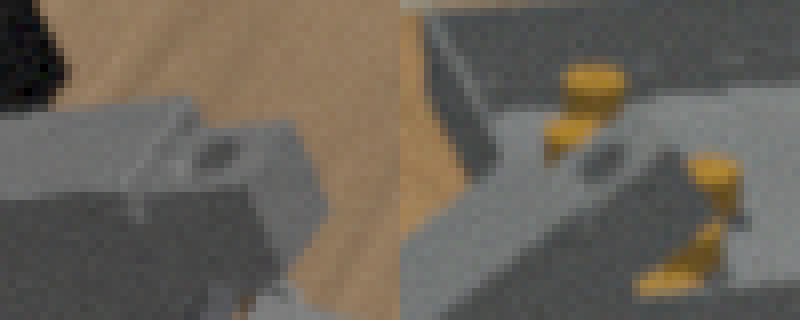

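The scene and side views put the hole within 2–3 mm of the wrist fix, at about (0.630, 0.149, 0.216). Next, the pin.

```bash
python3 -m jog '[[[0.8,0.12,-1,0,0.336],[0.8,0.12,-1,0,0.336],[0.8,0.12,-1,0.2,0.336],[0.8,0.12,-1,0.4,0.336],[0.8,0.12,-1,0.4,0.336],[0.8,0.12,-1,0.4,0.336],[0.8,0.12,-1,0.4,0.336],[0.8,0.12,-1,0.5,0.336],[0.8,0.12,-1,0.5,0.336],[0.8,0.12,-1,0.5,0.336]]]' 20;  python3 -m jog '[[[0.8,0,0,0,0],[0.8,0,0,0,0]]]'; python3 - <<'E'
from h import *
im,d,K,T=snap("wrist","w2.png");P=pts(d,K,T)
print(proj([.4925,-.244,.081],K,T))
c=im.astype(int);nb=(d>0)&(abs(P[...,0]-.49)<.05)&(P[...,1]>-.29)&(P[...,1]<-.2)&(P[...,2]>.058)&(P[...,2]<.115)&(c.max(2)-c.min(2)<30)
q=P[nb];print(nb.sum(),q.min(0).round(4),q.max(0).round(4),np.median(q,0).round(4))
r=q[q[:,2]>.083];m=r[:,:2].mean(0);u,s,v=np.linalg.svd(r[:,:2]-m);t=(r[:,:2]-m)@v[0];print("ring",v[0],m,np.degrees(np.arctan2(v[0][1],v[0][0])),t.min(),t.max(), "mid",m+v[0]*(t.min()+t.max())/2,"zmax",r[:,2].max())
E
python3 w.py .4925 -.244 .2
```

```text
time: 7.4
position: [0.499, -0.2361, 0.1994]
tool_rot: [0.538, 3.094, 0.001]
ft_force: [0.8, -0.2, -1.1]
grip_width: 0.796
time: 7.65
position: [0.5004, -0.2339, 0.2001]
tool_rot: [0.535, 3.095, 0.002]
ft_force: [0.1, 0.8, 0.0]
grip_width: 0.802
[301.59711518 231.10328958]
786 [ 0.4838 -0.2661  0.0582] [ 0.5026 -0.2185  0.107 ] [ 0.4928 -0.2418  0.0733]
ring [-0.33685448 -0.94155672] [ 0.49341688 -0.24134544] -109.68534713730146 -0.024537706478259872 0.02553316214634644 mid [ 0.49324922 -0.24181408] zmax 0.10700115124923315
t 7.7 p [ 0.5011 -0.2332  0.2002] yaw_y 70.49 tilt [ 0.002  0.001 -1.   ] F [ 0.2  0.6 -0.1] w 0.798
shift units [ 0.112 -0.325  0.005]
```

View pics/w2.png

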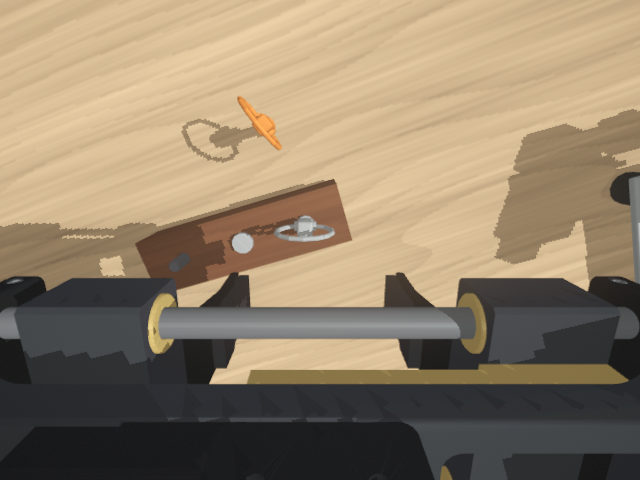

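The linch pin's ring is at (305,232), edge-on to the jaws with yaws matching. The tool can't tilt, so I'll hold the ring loop at its widest across its y. The pin can then swing about that axis into the sloping hole.

```bash
python3 w.py .4932 -.2418 .062; python3 -m jog '[[[0.8,0.09,-0.26,0.5,0],[0.8,0,0,1,0],[0.8,0,0,0.9,0],[0.8,0,0,0.65,0],[0.8,0,0,0.4,0],[0.8,0,0,0,0]]]'; python3 w.py .4932 -.2418 .062
```

```text
t 7.7 p [ 0.5011 -0.2332  0.2002] yaw_y 70.49 tilt [ 0.002  0.001 -1.   ] F [ 0.2  0.6 -0.1] w 0.798
shift units [ 0.118 -0.272  3.455]
time: 8.45
position: [0.4937, -0.2415, 0.061]
tool_rot: [-0.531, -3.095, -0.0]
ft_force: [1.1, -0.3, 0.3]
grip_width: 0.801
t 8.45 p [ 0.4937 -0.2415  0.061 ] yaw_y 70.52 tilt [-0.001  0.    -1.   ] F [ 1.1 -0.3  0.3] w 0.801
shift units [ 0.009 -0.01  -0.024]
```

```bash
python3 -m jog '[[[0.4,0,0,0,0],[0.4,0,0,0,0],[0.4,0,0,0,0],[0.4,0,0,0,0],[0.4,0,0,0,0]]]' 20;python3 -m jog '[[[0.4,0,0,-0.5,0],[0.4,0,0,-0.6,0],[0.4,0,0,-0.7,0],[0.4,0,0,-0.7,0],[0.4,0,0,-0.5,0],[0.4,0,0,0,0]]]'; python3 - <<'E'
from h import *
a=snap("wrist","w3.png")[0];b=snap("side","d3.png")[0];c=snap("scene","s3.png")[0]
o=[cv2.resize(a[150:420,120:520],(400,300)),cv2.resize(b[270:420,260:460],(400,300)),cv2.resize(c[250:400,120:320],(400,300))]
cv2.imwrite("pics/c3.png",np.vstack([np.hstack(o[:2]),np.hstack([o[2],o[2]*0])])[:,:,::-1])
E
```

```text
time: 9.07
position: [0.4943, -0.2427, 0.0623]
tool_rot: [0.533, 3.094, -0.0]
ft_force: [-0.3, -0.1, 4.8]
grip_width: 0.565
time: 9.82
position: [0.4943, -0.2427, 0.1825]
tool_rot: [0.533, 3.094, 0.0]
ft_force: [-0.2, 0.7, -1.2]
grip_width: 0.562
```

View pics/c3.png

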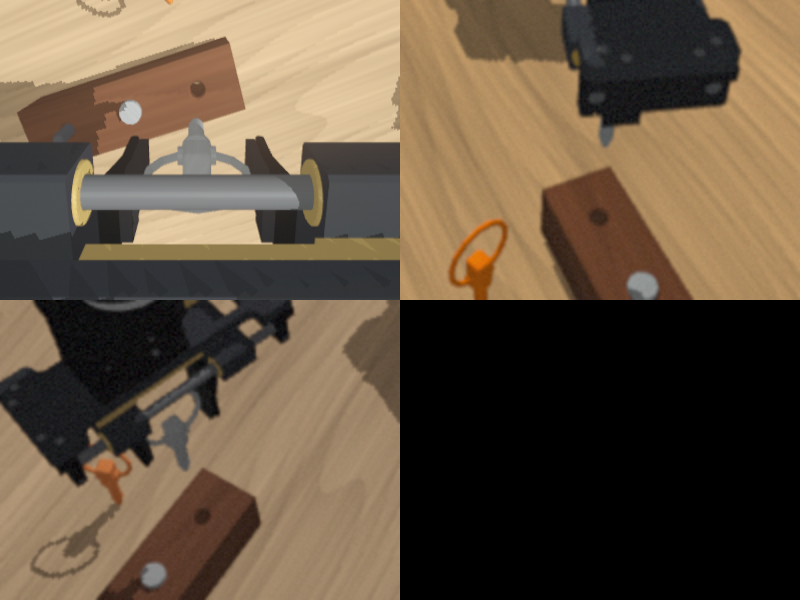

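The pin came cleanly out of its hole and hangs upright from its ring (opening 0.562, about 49 mm). The other pins haven't moved. I'll carry it to the tail hole, turning it to the boom's yaw.

```bash
python3 -m jog '[[[0.4,0,0.3,-0.7,-0.336],[0.4,-0.15,0.8,-0.7,-0.336],[0.4,-0.15,1,-0.7,-0.336],[0.4,-0.15,1,-0.7,-0.336],[0.4,-0.15,1,-0.5,-0.336],[0.4,-0.15,1,0,-0.336],[0.4,-0.15,1,0,-0.336],[0.4,-0.15,1,0,-0.336],[0.4,-0.15,1,0,-0.336],[0.4,-0.15,0.8,0,-0.336]]]'; python3 -m jog '[[[0.4,0,0.4,0,0],[0.4,0,0.2,0,0],[0.4,0,0,0,0],[0.4,0,0,0,0]]]'; python3 w.py .630 .149 .315
```

```text
time: 11.22
position: [0.6172, 0.0983, 0.313]
tool_rot: [-0.07, -3.14, -0.0]
ft_force: [0.1, -0.1, -0.5]
grip_width: 0.566
time: 11.72
position: [0.6181, 0.1172, 0.314]
tool_rot: [0.079, 3.14, -0.001]
ft_force: [-0.1, -0.2, -1.2]
grip_width: 0.566
t 11.725 p [0.6181 0.1172 0.314 ] yaw_y 87.11 tilt [ 0.001 -0.    -1.   ] F [-0.1 -0.2 -1.2] w 0.566
shift units [-0.257  0.809 -0.025]
```

```bash
python3 -m jog '[[[0.4,-0.12,0.4,0,0],[0.4,-0.14,0.4,0,0],[0.4,0,0,0.2,0],[0.4,0,0,0.2,0],[0.4,0,0,0,0],[0.4,0,0,0,0]]]'; python3 w.py .630 .149 .299; python3 - <<'E'
from h import *
a=snap("wrist","w4.png")[0];b=snap("side","d4.png")[0];c=snap("scene","s4.png")[0]
for f,im in(("w4",a),("d4",b),("s4",c)):
    _,d,K,T=load(f+".npz");print(f,"hole",proj([.630,.149,.2158],K,T).round(1),"tip",proj([.630,.149,.246],K,T).round(1))
o=[cv2.resize(a[150:330,217:417],(400,360),interpolation=cv2.INTER_CUBIC),cv2.resize(b[100:180,280:369],(400,360),interpolation=cv2.INTER_CUBIC),cv2.resize(c[110:200,346:446],(400,360),interpolation=cv2.INTER_CUBIC)]
cv2.imwrite("pics/c4.png",cv2.resize(np.hstack(o),(800,240))[:,:,::-1])
E
```

```text
time: 12.48
position: [0.63, 0.1499, 0.2977]
tool_rot: [0.077, 3.14, 0.0]
ft_force: [-0.3, -0.7, -0.6]
grip_width: 0.566
t 12.475 p [0.63   0.1499 0.2977] yaw_y 87.2 tilt [ 0.  0. -1.] F [-0.3 -0.7 -0.6] w 0.566
shift units [-0.002 -0.023 -0.032]
w4 hole [314.5 248.2] tip [314.3 261.3]
d4 hole [324.1 144.9] tip [324.3 130. ]
s4 hole [395.4 167.2] tip [397.3 154.1]
```

View pics/c4.png

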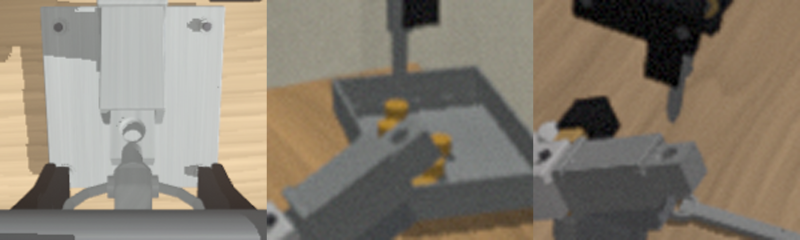

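The wrist crop shows the tip directly above the hole in y, with the tip at full-frame (315,259) and the hole at (315,248). The scene and side views agree to about 1–2 mm. I'll lower the tip into the mouth.

```bash
python3 -m jog '[[[0.4,-0.025,0,0.2,0],[0.4,0,0,0.2,0],[0.4,0,0,0.15,0],[0.4,0,0,0.1,0]]]' 12; python3 -m jog '[[[0.4,0,0,0.07,0],[0.4,0,0,0.07,0],[0.4,0,0,0,0]]]'; python3 -m jog '[[[0.4,0,0,0.07,0],[0.4,0,0,0,0]]]';python3 w.py
```

```text
time: 13.12
position: [0.6307, 0.1505, 0.2708]
tool_rot: [-0.075, -3.14, 0.0]
ft_force: [0.3, -0.2, -0.1]
grip_width: 0.572
time: 13.5
position: [0.6309, 0.1505, 0.2658]
tool_rot: [-0.075, -3.141, -0.0]
ft_force: [-1.1, 0.0, -0.4]
grip_width: 0.567
time: 13.75
position: [0.6309, 0.1504, 0.263]
tool_rot: [-0.075, -3.14, 0.0]
ft_force: [-1.0, -0.1, -0.8]
grip_width: 0.569
t 13.75 p [0.6309 0.1504 0.263 ] yaw_y 87.25 tilt [-0. -0. -1.] F [-1.  -0.1 -0.8] w 0.569
```

```bash
python3 -m jog '[[[0.4,0,0,0.05,0],[0.4,0.1,0,0.03,0],[0.4,0.1,0,0.03,0],[0.4,0.1,0,0.03,0],[0.4,0.1,0,0.04,0],[0.4,0,0,0,0]]]'; python3 - <<'E'
from h import *
a=snap("wrist","w5.png")[0];b=snap("side","d5.png")[0];c=snap("scene","s5.png")[0]
o=[cv2.resize(a[150:330,217:417],(400,360),interpolation=cv2.INTER_CUBIC),cv2.resize(b[100:180,280:369],(400,360),interpolation=cv2.INTER_CUBIC),cv2.resize(c[110:200,346:446],(400,360),interpolation=cv2.INTER_CUBIC)]
cv2.imwrite("pics/c5.png",cv2.resize(np.hstack(o),(800,240))[:,:,::-1])
E
```

```text
time: 14.5
position: [0.6147, 0.1513, 0.256]
tool_rot: [-0.075, -3.141, -0.0]
ft_force: [0.4, -0.6, 0.6]
grip_width: 0.57
```

View pics/c5.png

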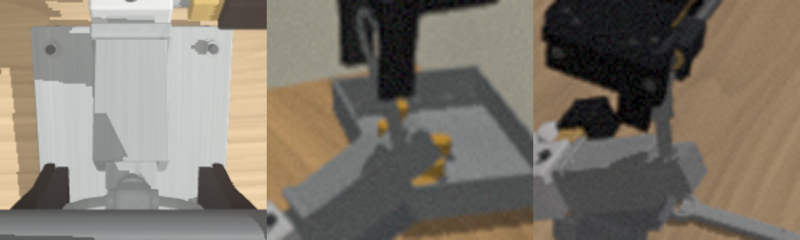

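The side crop shows the pin leaning back with its point in the hole, so it swings as intended. I'll finish the tilt, then slide along the hole axis.

```bash
python3 -m jog '[[[0.4,0.1,0,0.04,0],[0.4,0.1,0,0.045,0],[0.4,0.1,0,0.05,0],[0.4,0.05,0,0.04,0],[0.4,0,0,0,0]]]'; python3 -m jog '[[[0.4,-0.05,0,0.087,0],[0.4,-0.05,0,0.087,0],[0.4,0,0,0,0]]]'; python3 -m jog '[[[0.4,-0.05,0,0.087,0],[0.4,-0.05,0,0.087,0],[0.4,0,0,0,0]]]'
```

```text
time: 15.28
position: [0.6007, 0.1519, 0.2488]
tool_rot: [-0.075, -3.14, 0.0]
ft_force: [1.5, -0.4, -0.1]
grip_width: 0.573
time: 15.65
position: [0.605, 0.1517, 0.2413]
tool_rot: [-0.076, -3.14, 0.001]
ft_force: [2.1, 0.3, -0.4]
grip_width: 0.567
time: 16.02
position: [0.609, 0.1514, 0.2345]
tool_rot: [-0.076, -3.14, 0.0]
ft_force: [0.0, -0.5, -0.9]
grip_width: 0.571
```

```bash
python3 -m jog '[[[0.4,-0.05,0,0.087,0],[0.4,-0.05,0,0.087,0],[0.4,0,0,0,0]]]'; python3 -m jog '[[[0.4,-0.04,0,0.07,0],[0.4,-0.04,0,0.07,0],[0.4,0,0,0,0]]]'; python3 -m jog '[[[0.4,-0.02,0,0.035,0],[0.4,0,0,0,0]]]'; python3 - <<'E'
from h import *
for f in("scene","side","wrist"):
    im,d,K,T=snap(f,f[:2]+"6.png")
    print(f,"hole",proj([.631,.149,.2158],K,T).round(1))
a,b,c=[load(x)[0] for x in("wr6.npz","si6.npz","sc6.npz")]
o=[cv2.resize(a[150:330,217:417],(400,360)),cv2.resize(b[100:180,280:369],(400,360),interpolation=cv2.INTER_CUBIC),cv2.resize(c[110:200,346:446],(400,360),interpolation=cv2.INTER_CUBIC)]
cv2.imwrite("pics/c6.png",cv2.resize(np.hstack(o),(800,240))[:,:,::-1])
E
```

```text
time: 16.4
position: [0.613, 0.1513, 0.2276]
tool_rot: [-0.076, -3.14, 0.0]
ft_force: [1.2, 0.6, -1.1]
grip_width: 0.567
time: 16.77
position: [0.6151, 0.1512, 0.2235]
tool_rot: [-0.075, -3.138, -0.001]
ft_force: [-4.2, -1.2, 6.5]
grip_width: 0.568
time: 17.02
position: [0.6153, 0.151, 0.2229]
tool_rot: [-0.075, -3.138, -0.001]
ft_force: [-7.4, -1.0, 9.8]
grip_width: 0.569
scene hole [395.9 167.4]
side hole [324.6 144.8]
wrist hole [313.2 315. ]
```

The pin is seated: the force rose to 12 N along the axis, and the grip point is 30.5 mm from the mouth against 31 expected. I'll release, rise and go behind the ring.

```bash
python3 -m jog '[[[0.82,0,0,0,0],[0.82,0,0,0,0],[0.82,0,0,0,0],[0.82,0,0,0,0],[0.82,0,0,-0.5,0],[0.82,0,0,-0.8,0],[0.82,0,0,-0.9,0],[0.38,0.4,0,0,0],[0.38,0.6,0,0,0],[0.38,0.5,0,0,0]]]'; python3 -m jog '[[[0.38,0,0,0,0],[0.38,0,0,0,0],[0.38,0,0,0,0]]]'; python3 w.py .565 .151 .247;  python3 - <<'E'
from h import *
for f in("scene","side","wrist"): snap(f,f[:2]+"7.png")
for f in("sc7","si7","wr7"):
    im,d,K,T=load(f+".npz");P=pts(d,K,T)
    m=(d>0)&(P[...,2]>.235)&(P[...,2]<.272)&(abs(P[...,0]-.615)<.035)&(abs(P[...,1]-.15)<.032)
    q=P[m];print(f,len(q),q.min(0).round(4) if len(q) else "",q.max(0).round(4) if len(q) else "")
a,b,c=[load(x)[0] for x in("wr7.npz","si7.npz","sc7.npz")]
o=[cv2.resize(a[200:380,217:417],(400,360)),cv2.resize(b[100:180,280:369],(400,360),interpolation=cv2.INTER_CUBIC),cv2.resize(c[110:200,346:446],(400,360),interpolation=cv2.INTER_CUBIC)]
cv2.imwrite("pics/c7.png",cv2.resize(np.hstack(o),(800,240))[:,:,::-1])
E
```

```text
time: 18.42
position: [0.5567, 0.154, 0.3109]
tool_rot: [0.076, 3.139, 0.002]
ft_force: [-0.0, 0.1, -0.2]
grip_width: 0.566
time: 18.8
position: [0.5578, 0.1538, 0.3092]
tool_rot: [0.076, 3.14, -0.0]
ft_force: [0.1, 1.1, 0.1]
grip_width: 0.383
t 18.8 p [0.5578 0.1538 0.3092] yaw_y 87.21 tilt [ 0. -0. -1.] F [0.1 1.1 0.1] w 0.383
shift units [-0.183 -0.06   1.555]
sc7 127 [0.5977 0.125  0.235 ] [0.6258 0.1757 0.2635]
si7 73 [0.5961 0.1238 0.235 ] [0.6217 0.1744 0.2638]
wr7 0
```

View pics/c7.png

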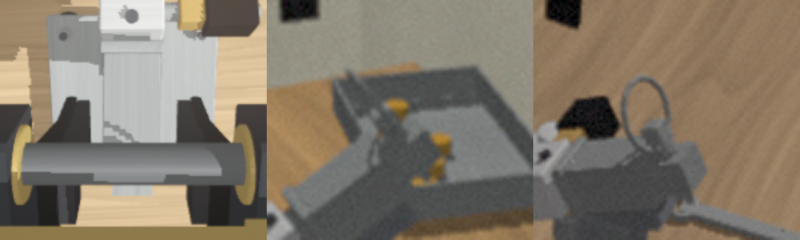

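The pin sits on the bar with its ring standing, leaning back 30° (top at z 0.2636; 0.265 expected). Now I'll push the ring over from behind.

```bash
python3 -m jog '[[[0.38,0,-0.06,0.6,0],[0.38,0,0,0.6,0],[0.38,0,0,0.35,0],[0.38,-0.3,0,0,0],[0.38,-0.25,0,0,0],[0.38,-0.25,0,0,0],[0.38,-0.2,0,0,0]]]'; python3 -m jog '[[[0.38,-0.2,0,0,0],[0.38,-0.2,0,0,0],[0.38,-0.2,0,0,0],[0.38,-0.2,0,0,0]]]'; python3 -m jog '[[[0.38,-0.2,0,0,0],[0.38,-0.2,0,0,0],[0.38,-0.2,0,0,0]]]'
```

```text
time: 19.82
position: [0.5967, 0.1495, 0.2478]
tool_rot: [-0.076, -3.138, 0.0]
ft_force: [-8.6, -0.4, 6.9]
grip_width: 0.378
time: 20.32
position: [0.6282, 0.1481, 0.2473]
tool_rot: [-0.075, -3.138, -0.0]
ft_force: [-5.1, -0.6, -0.4]
grip_width: 0.378
time: 20.7
position: [0.6543, 0.147, 0.2474]
tool_rot: [0.075, 3.138, 0.0]
ft_force: [0.1, 0.3, 0.6]
grip_width: 0.381
```

```bash
python3 -m jog '[[[0.38,0,0,-0.6,0],[0.38,0,0,-0.8,0],[0.38,0.5,0,-0.8,0],[0.38,1,0,0,0],[0.38,1,0,0,0],[0.38,0.8,0,0,0],[0.38,0,0,0,0],[0.38,0,0,0,0]]]'; python3 - <<'E'
from h import *
for f in("scene","side"): snap(f,f[:2]+"8.png")
for f in("sc8","si8"):
    im,d,K,T=load(f+".npz");P=pts(d,K,T)
    m=(d>0)&(P[...,2]>.225)&(P[...,2]<.275)&(abs(P[...,0]-.63)<.06)&(abs(P[...,1]-.15)<.035)
    q=P[m];print(f,"above",len(q),q.min(0).round(4),q.max(0).round(4))
    m=(d>0)&(P[...,2]>.14)&(P[...,2]<.2)&(P[...,0]>.625)&(P[...,0]<.69)&(abs(P[...,1]-.15)<.035)
    q=P[m];print(f,"below",len(q),q.min(0).round(4),q.max(0).round(4))
    m=(d>0)&(abs(P[...,1]-.153)<.018)&(P[...,0]>.48)&(P[...,0]<.56)&(P[...,2]>.11);q=P[m];print("face min x",np.sort(q[:,0])[:5].round(4))
b,c=[load(x)[0] for x in("si8.npz","sc8.npz")]
o=[cv2.resize(x,(400,360),interpolation=cv2.INTER_CUBIC) for x in (b[110:200,290:390],c[120:220,340:450])]
cv2.imwrite("pics/c8.png",np.hstack(o)[:,:,::-1])
E
```

```text
time: 21.7
position: [0.5221, 0.1532, 0.3356]
tool_rot: [0.076, 3.139, 0.001]
ft_force: [0.1, -0.8, -0.6]
grip_width: 0.382
sc8 above 100 [0.6114 0.139  0.2251] [0.6319 0.1581 0.2388]
sc8 below 205 [0.6251 0.1251 0.1531] [0.6552 0.1637 0.1998]
face min x [0.5047 0.5063 0.5076 0.5078 0.5104]
si8 above 67 [0.6106 0.1383 0.2252] [0.6268 0.1557 0.2387]
si8 below 102 [0.6251 0.1232 0.1535] [0.6521 0.1489 0.1998]
face min x [0.4833 0.4879 0.4884 0.4886 0.4886]
```

View pics/c8.png

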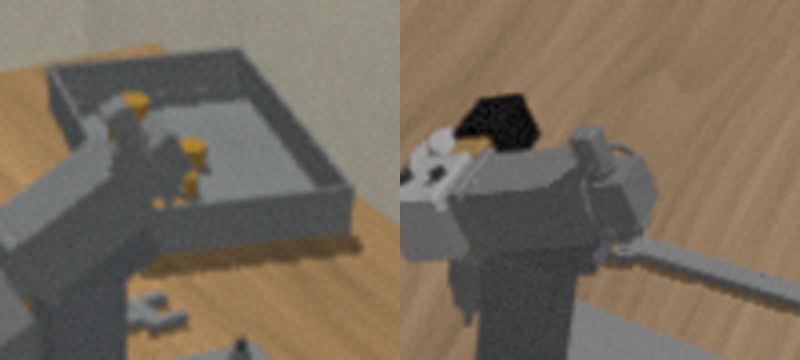

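```bash
python3 - <<'E'
from h import *
for f in("sc8","si8"):
    im,d,K,T=load(f+".npz");P=pts(d,K,T)
    q=P[(d>0)]-np.array([.6305,.1495,.215]);yw=np.radians(-2.7)
    x=q[:,0]*np.cos(yw)+q[:,1]*np.sin(yw);y=-q[:,0]*np.sin(yw)+q[:,1]*np.cos(yw);z=q[:,2];s,c=.5,.866
    X=(x*c+z*s)*1000;Z=(-x*s+z*c)*1000;Y=y*1000
    m=(abs(Y)<30)&((abs(Y)>15)|(Z<-29))&(X>-6)&(X<60)&(Z>-48)&(Z<60)
    th=np.degrees(np.arctan2(X[m],Z[m]-9));r=np.hypot(X[m],Z[m]-9)
    o=np.argsort(r);print(f,m.sum());print(np.c_[X[m],Y[m],Z[m],r,th][o][::max(1,m.sum()//16)].round(0))
E
```

```text
sc8 95
[[  -2.  -15.    6.    4. -153.]
 [  -0.  -19.    4.    5. -176.]
 [   0.  -15.    1.    8.  178.]
 [  -5.  -17.    1.   10. -148.]
 [  -1.  -23.   -2.   11. -174.]
 [  -2.  -23.   -4.   13. -171.]
 [   1.  -26.   -6.   15.  178.]
 [  -3.  -23.  -10.   20. -171.]
 [   1.  -26.  -15.   24.  178.]
 [   2.  -23.  -19.   28.  176.]
 [   3.  -21.  -24.   33.  175.]
 [   2.  -22.  -27.   36.  177.]
 [  -3.   -5.  -30.   39. -175.]
 [   1.   -3.  -32.   41.  179.]
 [   2.   -2.  -33.   42.  177.]
 [  -1.   -4.  -34.   43. -178.]
 [   2.   -2.  -35.   44.  178.]
 [   8.    3.  -35.   44.  170.]
 [  -2.   -3.  -36.   45. -177.]]
si8 54
[[  -2.  -15.    7.    2. -133.]
 [  -2.  -17.    4.    6. -155.]
 [  -5.  -15.    5.    6. -126.]
 [  -3.  -18.    2.    7. -153.]
 [  -4.  -18.    1.    9. -151.]
 [  -1.  -24.   -1.   10. -172.]
 [  -4.  -25.   -4.   13. -164.]
 [  -4.  -25.   -6.   16. -164.]
 [  -4.  -26.   -9.   18. -167.]
 [  -3.  -25.  -12.   21. -171.]
 [  -1.  -27.  -16.   25. -177.]
 [   1.  -23.  -20.   29.  178.]
 [   2.  -22.  -24.   33.  177.]
 [   3.  -19.  -29.   38.  176.]
 [  -5.   -3.  -32.   41. -173.]
 [   5.   -1.  -33.   43.  173.]
 [  -6.   -0.  -36.   45. -173.]
 [  -1.   -2.  -39.   48. -179.]]
```

The ring points lie along the shank at 173–178° (171° is shut), so it has snapped. One last check compares the boom's position now with just after the push.

```bash
python3 - <<'E'
from h import *
for f in("s1","s2","sc8","d2","si8"):
    im,d,K,T=load(f+".npz");P=pts(d,K,T)
    m=(d>0)&(abs(P[...,1]-.1485)<.01)&(P[...,0]>.635)&(P[...,0]<.67)&(P[...,2]>.195)&(P[...,2]<.226)
    q=P[m];print(f,"tail end along slope",np.percentile(q[:,0]*.866+q[:,2]*.5,[90,95,100]).round(4))
    for nm,c in(("clevis",[.4905,-.305]),("dowel",[.487,-.368])):
        k=(d>0)&(np.hypot(P[...,0]-c[0],P[...,1]-c[1])<.02)&(P[...,2]>.0535);
        if k.sum()>5: print("  ",nm,P[k].mean(0).round(3))
E
python3 w.py
```

```text
s1 tail end along slope [0.6696 0.6702 0.6709]
   clevis [ 0.491 -0.305  0.055]
   dowel [ 0.489 -0.368  0.066]
s2 tail end along slope [0.6699 0.6702 0.6717]
   clevis [ 0.491 -0.305  0.055]
   dowel [ 0.489 -0.368  0.066]
sc8 tail end along slope [0.6701 0.6704 0.6715]
   clevis [ 0.491 -0.305  0.055]
   dowel [ 0.489 -0.367  0.066]
d2 tail end along slope [0.6671 0.6679 0.6681]
   clevis [ 0.489 -0.305  0.055]
   dowel [ 0.485 -0.368  0.066]
si8 tail end along slope [0.6669 0.6676 0.6684]
   clevis [ 0.49  -0.305  0.055]
   dowel [ 0.485 -0.368  0.066]
t 21.8 p [0.5221 0.153  0.3351] yaw_y 87.19 tilt [ 0.001 -0.    -1.   ] F [-0.1  0.4 -0.4] w 0.378
```

```bash
python3 -c "
from bench import job;print(job.close_job())"
```

```text
the job is handed in; nothing more can be done
None
```

The job is done and handed in at about 22 s of the 64 s allowed; the hand-in gives no verdict.

- **Boom:** I pushed it up the socket until it stalled at about 31 N, collar home. The last depth images put its tail within about 0.5 mm of where it was just after the push.
- **Linch pin:** The tool can't tilt, so I took the pin by its ring loop instead of its head and let it swing back 30° into the hole. I slid it in until the force rose to about 12 N. The head top measured within about 1 mm of its seated height.
- **Ring:** I pushed it over the bar's end until the force dropped to zero. Its wire then measured 173–178° about the hinge (shut is 171°), with its end about 35 mm below the bar's upper face. That difference is camera calibration error.
- **Other parts:** The clevis pin and dowel pin moved no more than 1 mm. I didn't measure the spanner and flange, but the arm never went near them. The arm ended clear of everything, with no contact force.

No check failed. The cameras differed by 2–4 mm in absolute position, and one side-view reading of the pin's tip height disagreed by about 10 mm. I set that one aside, because the scene view and the arm's own position agreed with each other.

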